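Put the long LC column away in its own snap-shut case

ROBOT

A 6-joint arm with a two-finger parallel gripper is mounted at the origin on a cart in front of the work surface, level with it; the furniture and walls round the work are solid. World frame = base frame: x ahead of the robot, y to its left, z up, the work surface at z = 0. Lengths are in mm, angles in rad, forces in N, time in s.
With the tool pointing down it reaches from about 350 to 850 mm from the base axis. Payload 8.1 kg.
Tool frame: the origin (TCP) lies between the finger pads; the fingertips stand 11 mm ahead of it and the grasp point (between the pads) lies 8 mm behind it (ctrl.tcp_to_tips is the distance from the TCP to the fingertips, in mm); z points along the fingers, y is the direction in which the jaws open and shut (so a half turn about z gives the same grasp; the last joint's range is limited). The gripper opens to 93 mm and grips with 3 to 60 N. Pads are 15 mm wide; open, the fingers measure 128 mm over their backs; the gripper's body (75 mm by 188 mm) begins 65 mm behind the grasp point.
Start: joints at [1.098, 0.13, 1.488, -0, 1.523, -0.085], TCP at [226.871, 555.459, 206.835] pointing down, gripper open.
Joint ranges: [-2.96, 2.96], [-0.89, 2.26], [0.02, 2.5], [-1.34, 4.48], [0, 2.73], [-2.66, 2.66]. Speed limits (rad/s): [2.39, 2.39, 2.79, 3.14, 3.14, 3.14].

INTERFACE

Orientations are given as a rotation vector (axis times angle).
In Python, from bench import ctrl, vision, ticket gives the robot as it stands.
- The arm moves only by the shell command python3 -m crank 'ROWS' [FORCE]. ROWS is JSON, a list of rows, each an object with "rotation": the turn, a rotation vector about the tool's x, y, z in degrees, a list of three; "travel": the shift along the tool's x, y, z in mm, a list of three; "jaw": the opening in per cent of the stroke, from 0 (shut) to 100 (fully open). In form: [{"rotation": [ax, ay, az], "travel": [tx, ty, tz], "jaw": jaw}, ...]. A call has 1 to 5 rows; each row is the pose to reach, as a shift and turn from the pose measured when the call began, along the tool's axes at that moment; what a row does not reach only later rows make up. A row lasts 1/12 s, in which the tool goes at most 41.7 mm and 7.16 degrees, less where a joint would pass 70% of its speed; a pose out of reach is approached as far as the arm can. A call with a gripper value outside its range is refused whole. The fingers move at their own pace and stop on an object; FORCE is the grip in N (left out, the last holds). Time passes only in rows, so rows that repeat a pose let the fingers close. It gives the time, the measured TCP pose, the force and the opening at its end, in the units of the state.
- ctrl.read_state(): the state, without advancing time (a new reading comes with each control period).
- vision.grab_frame(name): name is "scene" or "top" or "wrist"; returns a dict with "frame" (384x512x3 uint8, red, green, blue), "mtx" (3x3 intrinsics, pixels), "origin" and "attitude" of the camera in the world. Camera axes: x right, y down, z forward; pixel columns grow to the right and rows downward; lengths in mm; the calibration is good to about 2 mm. A picture is of the moment at which its call begins. There is no depth.
- ticket.sign_off(): hands the job in, once; it reports no verdict.
Trained networks look in a picture, given as the dict that the camera call returned (one of the last four; its "shot" number tells which), for a name from the list of things; names that differ only in an ending like _2 or _b are one class to them, and where a whole thing is asked for, a point or a joint stands for the part that bears it (a point fixed in the world has none). Each returns a list of dicts, best first, with "p" (0 to 1); they miss things now and then, are a little off and sometimes report something else, mostly with a low value. They report only what shows in the picture. A call takes as long as a camera call.
- vision.recognise(picture, query): "bbox" ([left, top, right, bottom] in pixels, round what is visible of it).
- vision.cut_out(picture, query): "region" (384x512 bool, what is visible of it) and "bbox" ([left, top, right, bottom] in pixels, round what is visible of it).
The state is a dict: "time": time; "joint_pos": joint angles; "joint_vel": joint speeds; "tau": joint torques, N m; "position": TCP position; "ee_rot": TCP orientation; "wrist_force": force on the tool from outside, world axes, zero at the start; "torque": the same for the moment, N m; "finger_gap": finger opening in mm.
Only numpy, scipy, OpenCV 4.12 (cv2) and the standard library are available. Lean on these libraries where they do the work, as an engineer would, in place of code of your own. Each camera call takes 0.05 s, during which the arm holds its last target. There are 200 camera calls.

TASK

The long chromatography column is finished with: lay it in the open storage case made for its length, on the two V rests, and press the hinged cover fully down until the front catch snaps over it and holds it shut. The short column is wanted next, so leave it where it lies and leave its case standing open and empty; do not disturb the vial or the spanner either.

Things in the scene. Friction and masses are not known exactly. Their poses are not given: they have to be found in the camera images.
- column_long_mid (a point): Middle of the long steel column: a rod 132 mm long lying level; barrel 11 mm in diameter over the middle 84 mm, a hexagonal nut 15 to 17 mm across and 24 mm long at each end. The point is on its axis at mid-length (7.5 mm above the worktop as it lies); y runs along it. Both ends alike. About 90 g. Grasp it across mid-barrel.
- column_short_mid (a point): Middle of the short column, the same but 107 mm long (barrel 60 mm between the nuts). To be left alone.
- case_long: Base of the longer case, dark grey, fixed. Origin at centre of underside; x to its hinge side, y along it. 152 (y) x 64 mm, rim 10 mm high. Two V rests at y = +-33 mm (6 mm thick, 45 deg flanks, open x = +-9 mm at the top, z = 22 mm) hold the barrel along y, axis at x = 0, z = 20 mm, between the nuts, 6 mm end play. Spring catch 26 mm wide in front: x = -39 to -46 mm, y = 0, up to z = 33 mm.
- cover_long (a joint): Angle of the long case's cover: 0 shut, 2.0 leaning fully back. Hinge along y at x = 34 mm, z = 10 mm of the case. Above about 1.1 it stays back by its weight; below that it falls softly towards shut but stops ajar on the catch at about 0.12. Then about 7 to 9 N down on its front edge snaps it past the catch, which holds it at 0.
- cover_long_edge (a point): Where to press the long cover: on its outer top face, mid-length, 5 mm behind the front edge. The grey cover is a shell 152 x 64 mm, 26 mm deep, 2 mm walls; shut, its top is 36 mm above the worktop. z: outward normal of the top face; x: towards its hinge, which lies 59 mm along x and 26 mm below the face.
- case_short: Base of the shorter storage case, alike but 127 mm long (y), with V rests at y = +-21 mm, for the short column. Too short for the long column. To be left open and empty.
- cover_short (a joint): Angle of the short case's cover, as for the long one. Leave it open.
- spanner: Bystander: open-ended spanner, 118 x 25 x 8 mm, lying on the worktop; origin under its centre.
- dark_vial: Bystander: brown glass screw vial standing upright, 22 mm in diameter, 52 mm tall; origin at the centre of its foot.

How it is judged:
By the outcome, as a careful person would: the job done as asked, in the order asked, and still so for the second after the job is handed in, with the robot touching nothing.
It also fails if it takes over 64 s, if anything falls off the work surface, if the arm or the gripper's body presses on something with over 40 N, if the wrist force passes 120 N, or if a joint passes its speed limit or range.

## Working session

There is one attempt and no reset: what is moved stays moved. The work goes in short steps, Python scripts to look and compute and a shell command to move; the robot and the scene stay as the last step left them, time stands still between calls to the robot, and variables do not carry over. Pictures are saved under pics/ and viewed, about 8 in all and at most 12, crops included, and the job is handed in when it is done.

```bash
mkdir -p pics; ls; cat > h.py <<'E'
import numpy as np,cv2
from scipy.spatial.transform import Rotation as R
from bench import ctrl,vision,ticket
def Rm(a):
    a=np.array(a,float)
    return a if a.shape==(3,3) else (R.from_rotvec(a).as_matrix() if a.size==3 else R.from_quat(a).as_matrix())
def ray(p,uv,z):
    d=Rm(p['attitude'])@np.linalg.inv(p['mtx'])@np.array([uv[0],uv[1],1.])
    o=np.array(p['origin'],float); return o+d*(z-o[2])/d[2]
def proj(p,X):
    c=Rm(p['attitude']).T@(np.array(X,float)-np.array(p['origin'],float)); q=np.array(p['mtx'])@c; return q[:2]/q[2]
def axis(m):
    ys,xs=np.nonzero(m); P=np.c_[xs,ys].astype(float); c=P.mean(0); w,v=np.linalg.eigh(np.cov((P-c).T)); t=(P-c)@v[:,1]
    return c,v[:,1],t.min(),t.max()
def totool(dx):
    return Rm(ctrl.read_state()['ee_rot']).T@np.array(dx,float)
E
python3 - <<'E'
from h import *
for n in ("top","scene"):
    p=vision.grab_frame(n); cv2.imwrite(f'pics/{n}1.png',p['frame'][:,:,::-1])
    print(n,p['origin'],p['attitude'],p['mtx'])
    for q in ("column_long_mid","case_long","case_short","cover_long","cover_short","dark_vial","spanner"):
        for d in vision.cut_out(p,q)[:3]:
            if d['p']<.2: continue
            c,v,a,b=axis(d['region']); e=[ray(p,c+v*s,8)[:2].round() for s in (a,0,b)]
            print(q,round(d['p'],2),np.round(d['bbox']),*e)
s=ctrl.read_state(); print(s)
E
```

```text
pics
top [ 371.5605083    -2.63661825 1014.97381944] [-2.1346232   2.16568603 -0.16831665] [[450.41452816   0.         257.97211421]
 [  0.         450.41452816 197.0215937 ]
 [  0.           0.           1.        ]]
column_long_mid 0.64 [255. 223. 313. 238.] [ 454. -134.] [443. -71.] [431.  -7.]
case_long 0.86 [173. 119. 261. 197.] [650.   6.] [615.  80.] [581. 151.]
case_short 0.87 [ 96. 128. 170. 196.] [551. 198.] [609. 270.] [672. 349.]
cover_long 0.95 [172. 116. 246. 167.] [682.  21.] [646.  95.] [611. 167.]
cover_short 0.86 [ 96. 129. 162. 165.] [653. 209.] [642. 279.] [631. 353.]
dark_vial 0.51 [317. 184. 331. 199.] [ 544. -174.] [ 533. -163.] [ 522. -153.]
spanner 0.54 [171. 118. 262. 195.] [650.   8.] [616.  80.] [582. 151.]
spanner 0.53 [366. 209. 399. 257.] [ 482. -321.] [ 435. -293.] [ 385. -261.]
scene [-114.12925179 -363.92835087  501.81957943] [-1.87460395  1.11107662 -0.64998578] [[358.78115037   0.         256.74024454]
 [  0.         358.78115037 187.6346195 ]
 [  0.           0.           1.        ]]
column_long_mid 0.61 [227. 225. 285. 247.] [ 455. -138.] [443. 
[... 674 characters left out ...]
 [599. 165.]
{'time': 0.8, 'joint_pos': array([ 1.09760120e+00,  1.30354240e-01,  1.48821652e+00, -2.66148128e-05,
        1.52301861e+00, -8.54015853e-02]), 'joint_vel': array([-1.53128930e-03,  1.95165160e-03, -1.09949197e-03,  3.71563244e-04,
       -1.97653308e-05, -1.60852847e-03]), 'tau': array([ 5.52407037e-04, -5.59701598e+01, -4.92019773e+01,  7.67750200e-02,
        2.27879797e-02,  4.93133393e-05]), 'position': array([226.8747954 , 555.4456197 , 206.85348987]), 'ee_rot': array([ 6.05327881e-01,  3.08269627e+00, -6.55721842e-06]), 'wrist_force': array([-0.33740368, -0.63670461, -0.34961526]), 'torque': array([-0.0333382 , -0.02818008, -0.03738496]), 'finger_gap': 92.81184351242929}
```

```bash
python3 - <<'E'
import cv2,numpy as np
a=cv2.imread('pics/top1.png')[100:290,80:420]; a=cv2.resize(a,None,fx=2.3,fy=2.3,interpolation=cv2.INTER_CUBIC); cv2.imwrite('pics/top1c.png',a)
E
```

```text
(no output)
```

View pics/top1c.png

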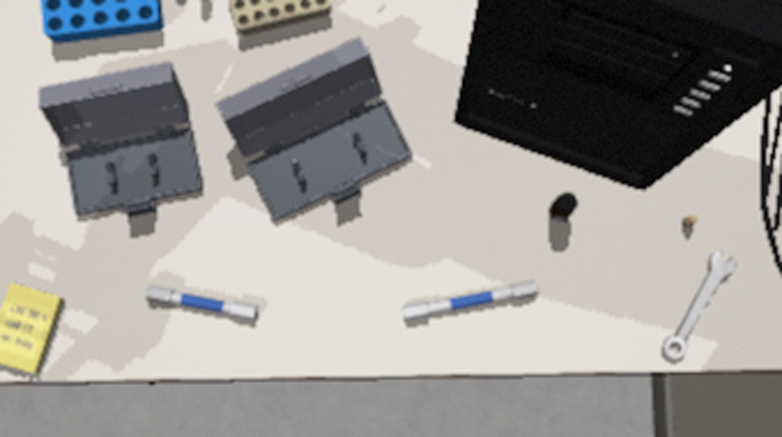

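The top view shows the long column at about (285,230) and the long case to its upper left, with V rests near (223,170) and the catch near (231,189). The instrument is to the right, well clear. Next I compute the case pose and the first move.

```bash
cat >> h.py <<'E'
def plan(xyz,jaw_deg):
    s=ctrl.read_state(); M=Rm(s['ee_rot']); t=M.T@(np.array(xyz,float)-s['position'])
    c=np.radians(jaw_deg); best=None
    for k in (0,180):
        c=np.radians(jaw_deg+k); y=np.array([np.cos(c),np.sin(c),0]); z=np.array([0,0,-1.]); T=np.c_[np.cross(y,z),y,z]
        rv=np.degrees(R.from_matrix(M.T@T).as_rotvec())
        if best is None or np.linalg.norm(rv)<np.linalg.norm(best): best=rv
    print('travel',t.round(1),'rot',best.round(1),'pos',s['position'].round(1),'j6',s['joint_pos'][5].round(2),'t',s['time'])
E
python3 - <<'E'
from h import *
p=vision.grab_frame("top")
f=lambda u,v,z:ray(p,(80+u/2.3,100+v/2.3),z)[:2]
fl,fr=f(275,218,10),f(411,157,10)
r1,r2=f(298,165,22),f(360,138,22)   # rest tops approx
print('front',fl,fr,np.linalg.norm(fl-fr),'rests',r1,r2,np.linalg.norm(r1-r2))
d=(fl-fr)/np.linalg.norm(fl-fr); n=np.array([d[1],-d[0]])
print('yaw',np.degrees(np.arctan2(n[1],n[0])),'origin',(fl+fr)/2+32*n,(r1+r2)/2)
plan([443,-72,160],10.3)
E
```

```text
front [526.29628476 117.59064487] [585.53967145 -16.6414982 ] 146.72439162733895 rests [576.47185008  93.93163507] [602.64682616  33.22904779] 66.10547235742892
yaw 23.814276442550614 origin [585.19346891  63.39531782] [589.55933812  63.58034143]
travel [-437.4 -499.1   46.9] rot [ 0.  -0.  57.5] pos [226.9 555.4 206.9] j6 -0.09 t 0.85
```

```bash
r='{"rotation":[0,0,57.5],"travel":[-437,-499,20],"jaw":100}'; python3 -m crank '[{"rotation":[0,0,57.5],"travel":[-437,-499,20],"jaw":60},{"rotation":[0,0,57.5],"travel":[-437,-499,20],"jaw":60},{"rotation":[0,0,57.5],"travel":[-437,-499,20],"jaw":60},{"rotation":[0,0,57.5],"travel":[-437,-499,20],"jaw":60},{"rotation":[0,0,57.5],"travel":[-437,-499,20],"jaw":60}]'; python3 -c "
from h import *
plan([443,-72,160],10.3)"
```

```text
time: 1.27
position: [294.7, 356.9, 200.4]
ee_rot: [1.531, 2.743, 0.0]
wrist_force: [1.7, -0.5, -0.4]
finger_gap: 64.2
travel [-442.9  -98.9   40.4] rot [ 0.  -0.  21.4] pos [294.7 356.9 200.4] j6 0.22 t 1.2667
```

```bash
python3 -m crank '[{"rotation":[0,0,21.4],"travel":[-443,-99,30],"jaw":40},{"rotation":[0,0,21.4],"travel":[-443,-99,30],"jaw":40},{"rotation":[0,0,21.4],"travel":[-443,-99,30],"jaw":40},{"rotation":[0,0,21.4],"travel":[-443,-99,30],"jaw":40},{"rotation":[0,0,21.4],"travel":[-443,-99,30],"jaw":40}]'; python3 -c "
from h import *
plan([443,-72,160],10.3)"
```

```text
time: 1.68
position: [362.6, 160.3, 187.0]
ee_rot: [2.014, 2.41, 0.002]
wrist_force: [1.7, 0.0, -0.0]
finger_gap: 37.4
travel [-242.8   37.9   27.1] rot [ 0.1 -0.  -0.1] pos [362.6 160.3 187. ] j6 0.11 t 1.6833
```

```bash
python3 -m crank '[{"rotation":[0,0,0],"travel":[-243,38,27],"jaw":40},{"rotation":[0,0,0],"travel":[-243,38,27],"jaw":40},{"rotation":[0,0,0],"travel":[-243,38,27],"jaw":40},{"rotation":[0,0,0],"travel":[-243,38,27],"jaw":40},{"rotation":[0,0,0],"travel":[-243,38,27],"jaw":40}]' ; python3 -m crank '[{"rotation":[0,0,0],"travel":[-38,6,4],"jaw":40},{"rotation":[0,0,0],"travel":[-38,6,4],"jaw":40},{"rotation":[0,0,0],"travel":[-38,6,4],"jaw":40}]'; python3 - <<'E'
from h import *
p=vision.grab_frame("wrist"); cv2.imwrite('pics/w1.png',p['frame'][:,:,::-1])
for d in vision.cut_out(p,"column_long_mid")[:2]:
    c,v,a,b=axis(d['region']); e=[ray(p,c+v*s,7.5)[:2] for s in (a,(a+b)/2,b)]
    u=e[2]-e[0]; print(d['p'],d['bbox'],np.round(e,1),np.linalg.norm(u),np.degrees(np.arctan2(u[1],u[0])))
print(p['origin'])
plan([443,-72,30],10.3)
E
```

```text
time: 2.1
position: [430.3, -36.0, 164.7]
ee_rot: [2.014, 2.409, 0.003]
wrist_force: [1.3, 1.0, 0.4]
finger_gap: 37.3
time: 2.35
position: [442.8, -74.3, 160.3]
ee_rot: [2.02, 2.405, 0.003]
wrist_force: [-0.1, -0.5, -0.0]
finger_gap: 37.4
0.76 [247.7, 114.6, 266.4, 220.3] [[ 432.4   -7.6]
 [ 443.4  -69.3]
 [ 455.7 -138.8]] 133.27387216088974 -79.94485020239424
[426.21538851   7.5272943  337.99251645]
travel [-1.000e-01 -1.000e-01  1.307e+02] rot [ 0.2 -0.  -0.1] pos [442.7 -72.  160.7] j6 -0.45 t 2.45
```

View pics/w1.png

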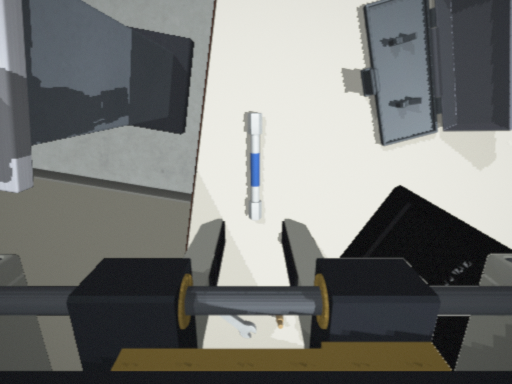

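The wrist view shows the column at (255,165) with its ends at rows 112 and 219. That gives a midpoint of about (444,-73), a length of 133 mm and a direction that agrees with the top view. The long case is at the top right, with its catch at (369,82). Descending to grasp.

```bash
python3 -c "
from h import *
plan([444,-73,13],10.1)"; python3 -m crank '[{"rotation":[0,0,0],"travel":[1,-1,35],"jaw":40},{"rotation":[0,0,0],"travel":[1,-1,70],"jaw":40},{"rotation":[0,0,0],"travel":[1,-1,105],"jaw":40},{"rotation":[0,0,0],"travel":[1,-1,130],"jaw":40},{"rotation":[0,0,0],"travel":[1,-1,138],"jaw":40}]'; python3 -c "
from h import *
plan([444,-73,13],10.1)"
```

```text
travel [ -1.3   0.7 147.7] rot [ 0.2 -0.   0.1] pos [442.7 -72.  160.7] j6 -0.45 t 2.45
time: 2.87
position: [438.5, -68.4, 18.7]
ee_rot: [-2.01, -2.409, -0.0]
wrist_force: [-1.1, 0.1, -0.6]
finger_gap: 37.4
travel [-5.5  4.6  5.7] rot [-0.2 -0.2  0.2] pos [438.5 -68.4  18.7] j6 -0.45 t 2.8667
```

```bash
python3 -m crank '[{"rotation":[0,0,0],"travel":[-5.5,4.6,5.7],"jaw":40},{"rotation":[0,0,0],"travel":[-5.5,4.6,5.7],"jaw":40},{"rotation":[0,0,0],"travel":[-5.5,4.6,5.7],"jaw":0},{"rotation":[0,0,0],"travel":[-5.5,4.6,5.7],"jaw":0},{"rotation":[0,0,0],"travel":[-5.5,4.6,5.7],"jaw":0}]' 25;python3 -m crank '[{"rotation":[0,0,0],"travel":[0,0,0],"jaw":0},{"rotation":[0,0,0],"travel":[0,0,0],"jaw":0},{"rotation":[0,0,0],"travel":[0,0,0],"jaw":0}]'; python3 -c "
from h import *
plan([444,-73,13],10.1)"
```

```text
time: 3.28
position: [445.2, -72.9, 14.6]
ee_rot: [-2.011, -2.411, -0.002]
wrist_force: [-0.7, 0.1, -0.4]
finger_gap: 21.7
time: 3.53
position: [445.8, -73.1, 15.3]
ee_rot: [-2.011, -2.412, -0.003]
wrist_force: [0.9, 0.3, 0.4]
finger_gap: 3.0
travel [ 0.4 -1.7  2.3] rot [ 0.  -0.1  0.3] pos [445.8 -73.1  15.3] j6 -0.46 t 3.5333
```

```bash
python3 - <<'E'
from h import *
s=ctrl.read_state(); print(s['finger_gap'],s['position'],s['ee_rot'],s['wrist_force'])
p=vision.grab_frame("wrist"); a=p['frame'][:,:,::-1]
q=vision.grab_frame("scene"); b=q['frame'][150:300,180:380,::-1]
for n,P in(("w",p),("s",q)):
  for d in vision.cut_out(P,"column_long_mid")[:2]: print(n,d['p'],d['bbox'])
print(proj(p,[444,-73,7.5]),proj(q,[444,-73,7.5]),proj(q,s['position']))
b=cv2.resize(b,(512,384)); cv2.imwrite('pics/w2.png',cv2.resize(np.hstack([a,b]),(800,300)))
E
```

```text
3.0132959459328084 [445.77502079 -73.06594032  15.26459338] [-2.01141979 -2.41229359 -0.00262624] [0.90637988 0.34393392 0.37735101]
s 0.77 [227.8, 227.8, 285.8, 242.0]
[252.82565176 218.23682147] [256.59526471 233.84936048] [257.05532164 230.62942597]
```

View pics/w2.png

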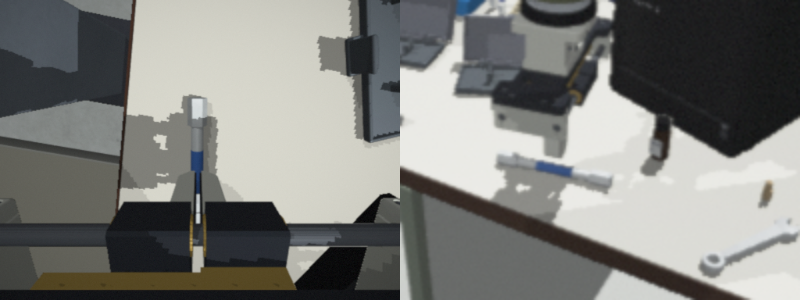

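```bash
python3 - <<'E'
from h import *
print(ctrl.tcp_to_tips,[a for a in dir(ctrl) if a[0]!='_'])
q=vision.grab_frame("scene"); b=q['frame'][190:260,215:315,::-1].copy()
s=ctrl.read_state(); print(proj(q,s['position']+[0,0,-11]))
b=cv2.resize(b,(800,560),interpolation=cv2.INTER_CUBIC); cv2.imwrite('pics/s3.png',b)
E
```

```text
11.0 ['MotionError', 'read_state', 'tcp_to_tips']
[256.79329641 234.97069086]
```

View pics/s3.png

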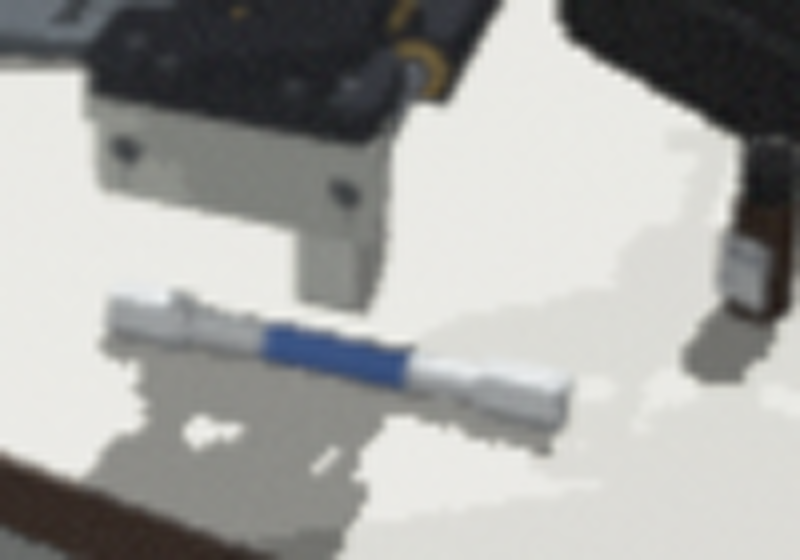

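```bash
python3 - <<'E'
from h import *
q=vision.grab_frame("scene"); p=vision.grab_frame("wrist")
s=ctrl.read_state(); P=s['position']; M=Rm(s['ee_rot']); print(M.round(2),s['finger_gap'])
for sy in(1,-1):
  for th in(0,9,18):
    for z in(-15,-5,0,5,11): 
      print(sy,th,z,[ (proj(q,P+M@np.array([x,sy*th,z]))-[215,190]).dot(np.eye(2)*8).round() for x in(-7.5,7.5)],proj(p,P+M@np.array([0,sy*th,z])).round())
a=p['frame'][130:330,150:350,::-1]; cv2.imwrite('pics/w4.png',cv2.resize(a,(600,600),interpolation=cv2.INTER_CUBIC))
E
```

```text
[[-0.18  0.98 -0.  ]
 [ 0.98  0.18  0.  ]
 [ 0.   -0.   -1.  ]] 0.4395042151081267
1 0 -15 [array([362., 290.]), array([310., 279.])] [255. 233.]
1 0 -5 [array([361., 319.]), array([309., 308.])] [255. 226.]
1 0 0 [array([361., 334.]), array([309., 323.])] [255. 223.]
1 0 5 [array([360., 348.]), array([309., 337.])] [255. 220.]
1 0 11 [array([360., 365.]), array([309., 354.])] [255. 217.]
1 9 -15 [array([372., 271.]), array([320., 261.])] [269. 233.]
1 9 -5 [array([371., 301.]), array([319., 290.])] [268. 226.]
1 9 0 [array([371., 315.]), array([319., 304.])] [268. 223.]
1 9 5 [array([370., 329.]), array([319., 318.])] [268. 220.]
1 9 11 [array([370., 346.]), array([319., 336.])] [267. 217.]
1 18 -15 [array([381., 253.]), array([330., 242.])] [283. 233.]
1 18 -5 [array([381., 282.]), array([329., 271.])] [282. 226.]
1 18 0 [array([380., 296.]), array([329., 286.])] [281. 223.]
1 18 5 [array([380., 311.]), array([329., 300.])] [280. 220.]
1 18 11 [array([379., 328.]), array([328., 317.])] [279. 217.]
-1 0 -15 [array([362., 290.]), array([310., 279.])] [255. 233.]
-1 0 -5 [array([361.,
[... 161 characters left out ...]
20.]
-1 0 11 [array([360., 365.]), array([309., 354.])] [255. 217.]
-1 9 -15 [array([352., 309.]), array([299., 298.])] [242. 233.]
-1 9 -5 [array([351., 339.]), array([299., 327.])] [242. 226.]
-1 9 0 [array([351., 353.]), array([299., 342.])] [242. 223.]
-1 9 5 [array([351., 368.]), array([299., 356.])] [243. 220.]
-1 9 11 [array([350., 385.]), array([298., 374.])] [243. 217.]
-1 18 -15 [array([342., 329.]), array([289., 317.])] [228. 233.]
-1 18 -5 [array([341., 358.]), array([288., 347.])] [229. 226.]
-1 18 0 [array([341., 373.]), array([288., 361.])] [230. 223.]
-1 18 5 [array([341., 387.]), array([288., 376.])] [230. 220.]
-1 18 11 [array([340., 405.]), array([288., 393.])] [231. 217.]
```

View pics/w4.png

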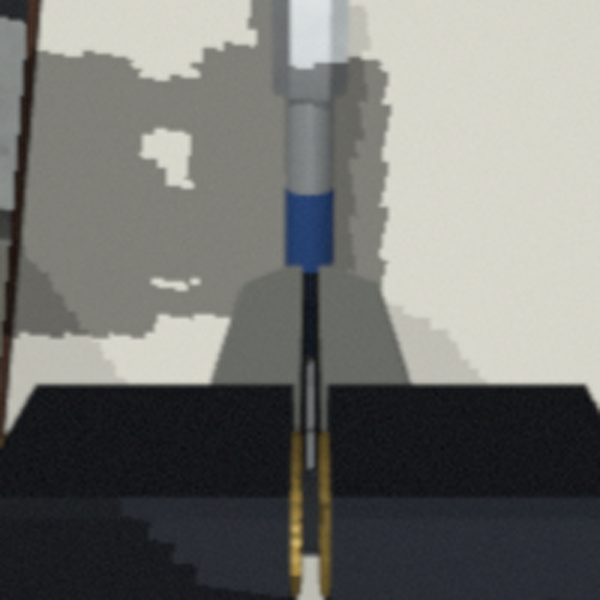

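The wrist crop shows the closed fingertips ending at about (253,220), above the blue barrel, which has not moved. Both cameras put the tips roughly 12-15 mm higher than the reported TCP implies. So I'll open and descend in small steps, watching the force.

```bash
python3 -m crank '[{"rotation":[0,0,0],"travel":[0,-1,-4],"jaw":40},{"rotation":[0,0,0],"travel":[0,-1,-4],"jaw":40},{"rotation":[0,0,0],"travel":[0,-1,-4],"jaw":40},{"rotation":[0,0,0],"travel":[0,-1,-2],"jaw":40},{"rotation":[0,0,0],"travel":[0,-1,0],"jaw":40}]';python3 -m crank '[{"rotation":[0,0,0],"travel":[0,0,2],"jaw":40},{"rotation":[0,0,0],"travel":[0,0,4],"jaw":40},{"rotation":[0,0,0],"travel":[0,0,6],"jaw":40},{"rotation":[0,0,0],"travel":[0,0,6],"jaw":40}]';python3 -m crank '[{"rotation":[0,0,0],"travel":[0,0,2],"jaw":40},{"rotation":[0,0,0],"travel":[0,0,3],"jaw":40},{"rotation":[0,0,0],"travel":[0,0,3],"jaw":40}]'
```

```text
time: 4.3
position: [444.3, -73.2, 14.4]
ee_rot: [-2.011, -2.411, -0.002]
wrist_force: [-0.9, -1.0, 0.2]
finger_gap: 29.5
time: 4.63
position: [443.8, -73.0, 7.8]
ee_rot: [-2.01, -2.411, -0.001]
wrist_force: [0.4, -0.4, -0.1]
finger_gap: 37.7
time: 4.88
position: [443.6, -72.9, 4.4]
ee_rot: [-2.01, -2.41, -0.001]
wrist_force: [1.5, -1.0, 1.0]
finger_gap: 37.0
```

```bash
python3 -m crank '[{"rotation":[0,0,0],"travel":[0,0,1],"jaw":40},{"rotation":[0,0,0],"travel":[0,0,2],"jaw":40},{"rotation":[0,0,0],"travel":[0,0,2],"jaw":40}]';python3 - <<'E'
from h import *
s=ctrl.read_state(); print(s['wrist_force'],s['position'])
p=vision.grab_frame("wrist");q=vision.grab_frame("scene")
a=cv2.resize(p['frame'][110:290,150:350,::-1],(400,360),interpolation=cv2.INTER_CUBIC)
b=cv2.resize(q['frame'][200:254,220:280,::-1],(400,360),interpolation=cv2.INTER_CUBIC)
cv2.imwrite('pics/5.png',np.hstack([a,b]))
E
```

```text
time: 5.13
position: [443.4, -72.9, 2.3]
ee_rot: [-2.01, -2.41, -0.001]
wrist_force: [-0.2, 0.2, 0.0]
finger_gap: 37.4
[-0.2136958   0.23586396  0.0308433 ] [443.4257993  -72.89243185   2.2608416 ]
```

View pics/5.png

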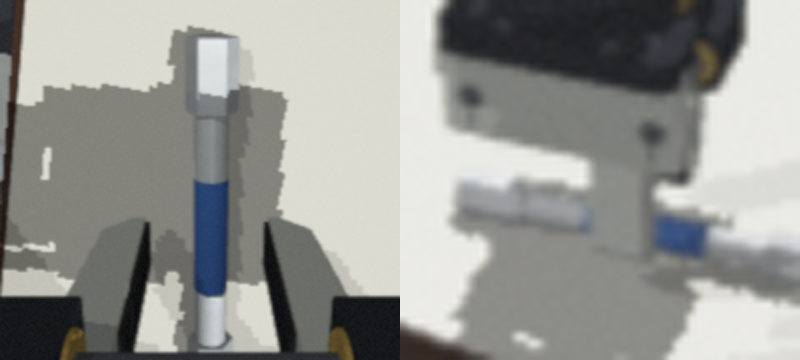

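The view shows the fingers straddling the blue barrel, with no contact yet. Lowering a little further under force watch.

```bash
for i in 1 2; do python3 -m crank '[{"rotation":[0,0,0],"travel":[0,0,1],"jaw":40},{"rotation":[0,0,0],"travel":[0,0,2],"jaw":40},{"rotation":[0,0,0],"travel":[0,0,2],"jaw":40}]' | grep -E "pos|force"; done
```

```text
position: [443.4, -72.9, 0.2]
wrist_force: [-0.5, 0.3, 1.1]
position: [443.2, -72.8, -2.0]
wrist_force: [0.1, -0.2, -0.5]
```

```bash
for i in 1 2; do python3 -m crank '[{"rotation":[0,0,0],"travel":[0,0,1],"jaw":40},{"rotation":[0,0,0],"travel":[0,0,1],"jaw":40}]' | grep -E "pos|force"; done; python3 -m crank '[{"rotation":[0,0,0],"travel":[0,0,0],"jaw":0},{"rotation":[0,0,0],"travel":[0,0,0],"jaw":0},{"rotation":[0,0,0],"travel":[0,0,0],"jaw":0},{"rotation":[0,0,0],"travel":[0,0,0],"jaw":0},{"rotation":[0,0,0],"travel":[0,0,0],"jaw":0}]' 20; python3 -m crank '[{"rotation":[0,0,0],"travel":[0,0,0],"jaw":0},{"rotation":[0,0,0],"travel":[0,0,0],"jaw":0}]'
```

```text
position: [443.0, -72.8, -3.3]
wrist_force: [-0.2, -0.2, -0.3]
position: [442.9, -72.7, -4.5]
wrist_force: [-0.9, 0.5, 0.1]
time: 6.48
position: [443.1, -72.8, -4.3]
ee_rot: [-2.009, -2.41, -0.0]
wrist_force: [-0.0, 0.0, 0.0]
finger_gap: 9.9
time: 6.65
position: [443.0, -72.7, -4.4]
ee_rot: [-2.009, -2.41, -0.0]
wrist_force: [-0.1, -0.1, -0.3]
finger_gap: 10.0
```

```bash
python3 -m crank '[{"rotation":[0,0,0],"travel":[0,0,0],"jaw":0},{"rotation":[0,0,0],"travel":[0,0,-5],"jaw":0},{"rotation":[0,0,0],"travel":[0,0,-10],"jaw":0},{"rotation":[0,0,0],"travel":[0,0,-20],"jaw":0},{"rotation":[0,0,0],"travel":[0,0,-20],"jaw":0}]' 30; python3 - <<'E'
from h import *
q=vision.grab_frame("scene"); p=vision.grab_frame("wrist")
b=cv2.resize(q['frame'][190:260,215:305,::-1],(400,311),interpolation=cv2.INTER_CUBIC)
a=cv2.resize(p['frame'][90:290,130:387,::-1],(400,311),interpolation=cv2.INTER_CUBIC)
cv2.imwrite('pics/6.png',np.hstack([a,b]))
E
```

```text
time: 7.07
position: [444.6, -73.2, 18.0]
ee_rot: [-2.011, -2.412, -0.002]
wrist_force: [-0.6, 0.1, -1.3]
finger_gap: 9.6
```

View pics/6.png

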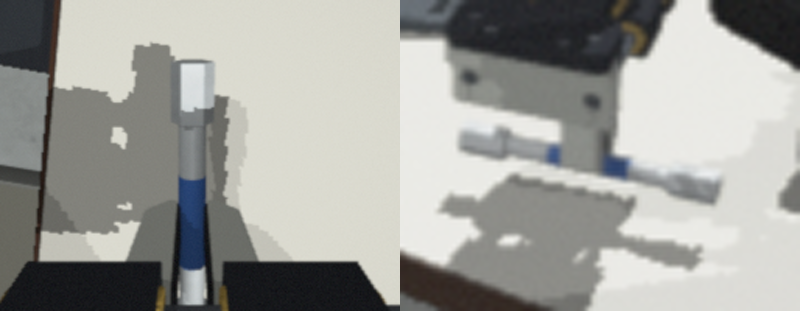

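The column has lifted cleanly and is held between the tips. Next I raise it and locate the case precisely.

```bash
python3 -m crank '[{"rotation":[0,0,0],"travel":[-40,40,-40],"jaw":0},{"rotation":[0,0,0],"travel":[-40,40,-80],"jaw":0},{"rotation":[0,0,0],"travel":[-40,40,-120],"jaw":0},{"rotation":[0,0,0],"travel":[-40,40,-120],"jaw":0},{"rotation":[0,0,0],"travel":[-40,40,-120],"jaw":0}]'; python3 - <<'E'
from h import *
p=vision.grab_frame("wrist"); 
def show(p,b,n,w):
    l,t,r,bt=b; a=p['frame'][t:bt,l:r,::-1]; a=cv2.resize(a,(w,int(w*(bt-t)/(r-l))),interpolation=cv2.INTER_CUBIC); return a
d=vision.recognise(p,"case_long"); e=vision.recognise(p,"cover_long"); print([ (x['p'],np.round(x['bbox'])) for x in d[:2]+e[:2]])
np.savez('pw.npz',frame=p['frame'],mtx=p['mtx'],origin=p['origin'],attitude=p['attitude'])
q=vision.grab_frame("top"); np.savez('pt.npz',frame=q['frame'],mtx=q['mtx'],origin=q['origin'],attitude=q['attitude'])
a=show(p,(256,0,512,192),0,800); cv2.imwrite('pics/7.png',a)
E
```

```text
time: 7.58
position: [494.5, -107.0, 142.3]
ee_rot: [2.008, 2.407, 0.007]
wrist_force: [-1.1, -0.3, -0.7]
finger_gap: 9.6
[(0.62, array([327.,   0., 503., 110.])), (0.85, array([408.,   1., 503.,  96.]))]
```

View pics/7.png

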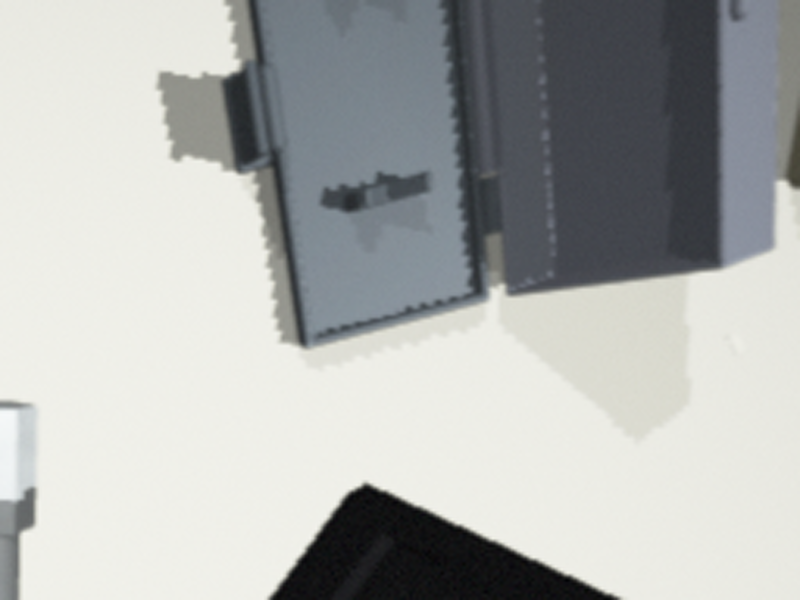

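```bash
python3 - <<'E'
from h import *
p=dict(np.load('pw.npz')); q=dict(np.load('pt.npz'))
g=lambda u,v,z:ray(p,(256+u/3.125,v/3.125),z)[:2]
A,B=g(305,345,10),g(485,297,10); r=g(376,190,20); c1,c2=g(237,78,30),g(255,165,30); f2=g(252,5,10)
print('corners',A,B,np.linalg.norm(A-B)); n=(B-A)/np.linalg.norm(B-A); y=np.array([-n[1],n[0]])
print('yaw end',np.degrees(np.arctan2(n[1],n[0]))); e=f2-A; print('yaw front',np.degrees(np.arctan2(-e[0],e[1])))
for yaw in (22,23.8,25.5):
    t=np.radians(yaw); n=np.array([np.cos(t),np.sin(t)]); y=np.array([-n[1],n[0]])
    print(yaw,'O from end',(A+B)/2+76*y,'rest',r+33*y,'catch',(c1+c2)/2+42*n,np.linalg.norm(c1-c2))
# optimise pose against labelled points in both images
from scipy.optimize import least_squares
k=2.3; T=lambda u,v:(80+u/k,100+v/k)
W=lambda u,v:(256+u/3.125,v/3.125)
obs=[(p,W(305,345),(-32,-76,10)),(p,W(485,297),(32,-76,10)),(p,W(376,190),(0,-33,20)),
(q,T(275,218),(-32,76,10)),(q,T(411,157),(-32,-76,10)),(q,T(298,172),(0,33,18)),(q,T(360,145),(0,-33,18))]
def res(v):
    t=v[2];n=np.array([np.cos(t),np.sin(t)]); y=np.array([-n[1],n[0]]); o=[]
    for P,uv,X in obs:
        w=np.r_[v[:2]+X[0]*n+X[1]*y,X[2]]; o+=list((proj(P,w)-uv)*(1 if P is p else 2))
    return o
s=least_squares(res,[587,63,.42],loss='soft_l1'); print(s.x[:2],np.degrees(s.x[2]),np.round(s.fun,1))
E
```

```text
corners [588.53419774 -17.84544296] [644.66821719   8.44730208] 61.986583880035155
yaw end 25.098032020802172
yaw front 25.490190615196013
22 O from end [588.13110636  65.76690251] rest [581.20321635  62.6197869 ] catch [584.11990886  56.81034577] 24.721737808997943
23.8 O from end [585.93176494  64.83786432] rest [580.24823916  62.21638874] catch [583.60649302  58.02577129] 24.721737808997943
25.5 O from end [583.8823641   63.89741117] rest [579.35836774  61.80803408] catch [583.08676892  59.15833491] 24.721737808997943
[583.87638436  63.8063881 ] 24.522738766676202 [-2.2  0.3 -0.3  0.5  4.4 -1.1 -1.9  2.7  1.7 -0.7  0.4  0.1 -0.3 -0.9]
```

```bash
python3 -c "
from h import *
plan([583,63,100],25)"
```

```text
travel [148.2 122.6  34.5] rot [ -0.2  -0.3 -14.6] pos [ 489.1 -104.9  134.3] j6 -0.5 t 7.7833
```

```bash
python3 -m crank '[{"rotation":[0,0,0],"travel":[40,-20,0],"jaw":0},{"rotation":[0,0,0],"travel":[80,-20,0],"jaw":0},{"rotation":[0,0,-5],"travel":[120,0,0],"jaw":0},{"rotation":[0,0,-10],"travel":[148,30,10],"jaw":0},{"rotation":[0,0,-14.6],"travel":[148,60,20],"jaw":0}]';python3 -c "
from h import *
plan([583,63,90],25)"
```

```text
time: 8.2
position: [519.7, 56.3, 113.3]
ee_rot: [-1.675, -2.648, -0.002]
wrist_force: [-0.6, -0.5, 0.9]
finger_gap: 9.4
travel [-21.2  60.1  22.9] rot [-0.2 -0.4  0.4] pos [519.7  56.3 113.3] j6 -0.44 t 8.2
```

```bash
python3 -m crank '[{"rotation":[0,0,0],"travel":[-10,20,5],"jaw":0},{"rotation":[0,0,0],"travel":[-21,40,10],"jaw":0},{"rotation":[0,0,0.4],"travel":[-21,60,23],"jaw":0},{"rotation":[0,0,0.4],"travel":[-21,60,23],"jaw":0},{"rotation":[0,0,0.4],"travel":[-21,60,23],"jaw":0}]';python3 - <<'E'
from h import *
p=vision.grab_frame("wrist"); cv2.imwrite('pics/8.png',cv2.resize(p['frame'][:,:,::-1],(800,600)))
np.savez('pw.npz',frame=p['frame'],mtx=p['mtx'],origin=p['origin'],attitude=p['attitude'])
plan([583,63,50],25)
t=np.radians(25);n=np.array([np.cos(t),np.sin(t)]); y=np.array([-n[1],n[0]])
for X in [(-32,76,10),(32,76,10),(0,33,20),(0,66,102)]:
    print(X,proj(p,np.r_[np.array([583.5,63])+X[0]*n+X[1]*y,X[2]])*800/512)
E
```

```text
time: 8.62
position: [580.3, 63.5, 86.1]
ee_rot: [-1.68, -2.639, 0.004]
wrist_force: [-0.4, -1.1, -0.7]
finger_gap: 9.5
travel [-1.6  2.3 37.3] rot [-0.5 -0.5  0. ] pos [580.6  63.3  87.4] j6 -0.42 t 8.6667
(-32, 76, 10) [347.59640263 173.03722888]
(32, 76, 10) [460.40650028 173.07829018]
(0, 33, 20) [403.6988844  251.14946554]
(0, 66, 102) [406.51811325 209.02333205]
```

View pics/8.png

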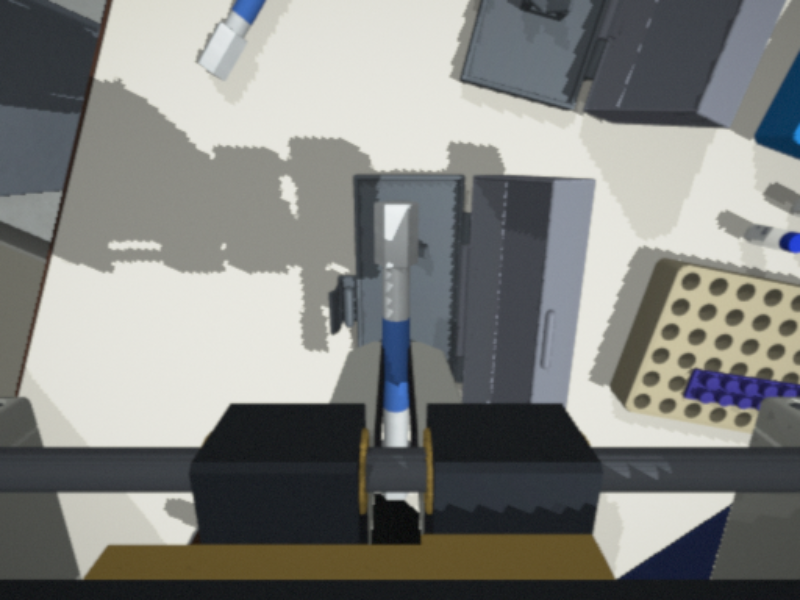

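The wrist view shows the case corners at (355,176) and (464,176), about 3 mm towards the hinge from my estimate. The corrected origin is about (587,63). The column is parallel to the case. Descending.

```bash
python3 -c "
from h import *
plan([588,63,30],25)"; python3 -m crank '[{"rotation":[0,0,0],"travel":[-3.5,7,15],"jaw":0},{"rotation":[0,0,0],"travel":[-3.5,7,30],"jaw":0},{"rotation":[0,0,0],"travel":[-3.5,7,45],"jaw":0},{"rotation":[0,0,0],"travel":[-3.5,7,57],"jaw":0},{"rotation":[0,0,0],"travel":[-3.5,7,57],"jaw":0}]';python3 - <<'E'
from h import *
plan([588,63,10],25)
p=vision.grab_frame("wrist"); q=vision.grab_frame("scene")
a=cv2.resize(p['frame'][90:290,190:390,::-1],(400,400),interpolation=cv2.INTER_CUBIC)
b=cv2.resize(q['frame'][140:220,190:270,::-1],(400,400),interpolation=cv2.INTER_CUBIC)
cv2.imwrite('pics/9.png',np.hstack([a,b]))
E
```

```text
travel [-3.9  7.  57.3] rot [-0.5 -0.5  0. ] pos [580.6  63.3  87.4] j6 -0.42 t 8.6667
time: 9.08
position: [584.8, 63.0, 27.4]
ee_rot: [-1.68, -2.636, 0.007]
wrist_force: [-0.1, -0.3, -3.0]
finger_gap: 9.4
travel [-1.6  3.2 17.3] rot [-0.7 -0.6 -0. ] pos [584.8  63.   27.4] j6 -0.42 t 9.0833
```

View pics/9.png

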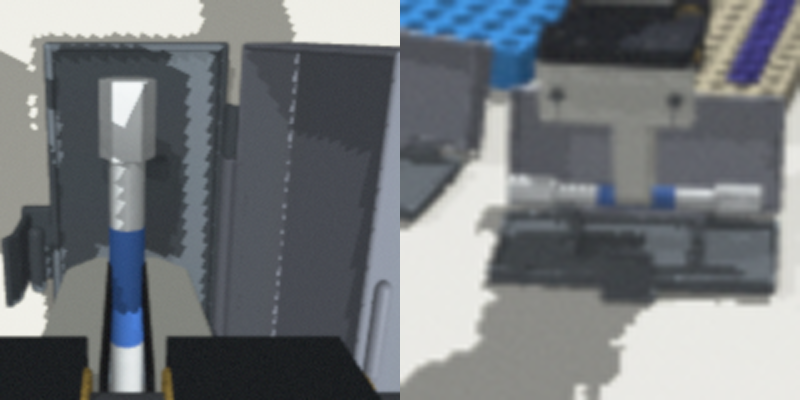

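The wrist crop puts the column about 3 mm short of the case centre line, which matches the planned correction. The scene view shows it centred lengthwise over the rests. Correcting and lowering.

```bash
python3 -m crank '[{"rotation":[0,0,0],"travel":[-1.6,3.2,2],"jaw":0},{"rotation":[0,0,0],"travel":[-1.6,3.2,5],"jaw":0},{"rotation":[0,0,0],"travel":[-1.6,3.2,8],"jaw":0},{"rotation":[0,0,0],"travel":[-1.6,3.2,11],"jaw":0},{"rotation":[0,0,0],"travel":[-1.6,3.2,11],"jaw":0}]';python3 -c "
from h import *
plan([588,63,8],25)"
```

```text
time: 9.6
position: [590.0, 63.1, 18.6]
ee_rot: [-1.681, -2.638, 0.004]
wrist_force: [-0.0, -0.1, -1.9]
finger_gap: 9.7
travel [ 0.7 -1.8 10.6] rot [-0.6 -0.6 -0. ] pos [590.   63.1  18.6] j6 -0.42 t 9.6
```

```bash
python3 -m crank '[{"rotation":[0,0,0],"travel":[0.7,-1.8,2],"jaw":0},{"rotation":[0,0,0],"travel":[0.7,-1.8,4],"jaw":0},{"rotation":[0,0,0],"travel":[0.7,-1.8,6],"jaw":0},{"rotation":[0,0,0],"travel":[0.7,-1.8,6],"jaw":0}]'; for i in 1 2; do python3 -m crank '[{"rotation":[0,0,0],"travel":[0,0,1],"jaw":0},{"rotation":[0,0,0],"travel":[0,0,2],"jaw":0},{"rotation":[0,0,0],"travel":[0,0,2],"jaw":0}]'; done | grep -E "pos|force"; python3 -c "
from h import *
plan([588,63,8],25)"
```

```text
time: 9.93
position: [587.5, 63.0, 12.0]
ee_rot: [-1.68, -2.638, 0.005]
wrist_force: [0.0, -0.3, -1.5]
finger_gap: 9.8
position: [587.4, 63.0, 9.7]
wrist_force: [-0.6, -0.1, -0.8]
position: [587.8, 63.1, 8.2]
wrist_force: [0.3, 1.1, 2.5]
travel [-0.2  0.1  0.2] rot [-0.6 -0.6  0. ] pos [587.8  63.1   8.2] j6 -0.42 t 10.4333
```

Contact came at the expected height (TCP z ≈ 8). Releasing with a limited opening.

```bash
python3 -m crank '[{"rotation":[0,0,0],"travel":[0,0,0],"jaw":22},{"rotation":[0,0,0],"travel":[0,0,0],"jaw":25},{"rotation":[0,0,0],"travel":[0,0,0],"jaw":27},{"rotation":[0,0,0],"travel":[0,0,0],"jaw":27}]'; python3 -m crank '[{"rotation":[0,0,0],"travel":[0,0,-5],"jaw":27},{"rotation":[0,0,0],"travel":[0,0,-20],"jaw":27},{"rotation":[0,0,0],"travel":[0,0,-50],"jaw":27},{"rotation":[0,0,0],"travel":[0,0,-80],"jaw":27},{"rotation":[0,0,0],"travel":[0,0,-115],"jaw":27}]'; python3 - <<'E'
from h import *
p=vision.grab_frame("wrist"); q=vision.grab_frame("scene")
a=cv2.resize(p['frame'][70:270,190:390,::-1],(400,400),interpolation=cv2.INTER_CUBIC)
b=cv2.resize(q['frame'][140:220,190:270,::-1],(400,400),interpolation=cv2.INTER_CUBIC)
cv2.imwrite('pics/10.png',np.hstack([a,b]))
t=np.radians(25);n=np.array([np.cos(t),np.sin(t)]); y=np.array([-n[1],n[0]]); O=np.array([587.5,62.8])
for z,x in((150,130),(70,130)): w=O+x*n; plan([*w,z],25-90)
for X in((0,66,20),(0,0,20),(0,-66,20)): print((proj(p,np.r_[O+X[0]*n+X[1]*y,X[2]])-[190,70])*2)
E
```

```text
time: 10.77
position: [587.7, 63.1, 8.1]
ee_rot: [-1.68, -2.638, 0.005]
wrist_force: [-0.2, 0.1, 0.3]
finger_gap: 24.4
time: 11.18
position: [588.0, 62.5, 123.2]
ee_rot: [-1.679, -2.636, 0.007]
wrist_force: [0.1, -0.1, -0.2]
finger_gap: 25.2
travel [  3.  124.4 -18.8] rot [  0.3  -0.2 -90. ] pos [593.8  62.6 131.1] j6 -0.42 t 11.2833
travel [  2.6 124.3  61.2] rot [  0.3  -0.2 -90. ] pos [593.8  62.6 131.1] j6 -0.42 t 11.2833
[130.84291406  96.07383871]
[130.55139169 224.34260612]
[130.29542347 336.96768015]
```

View pics/10.png

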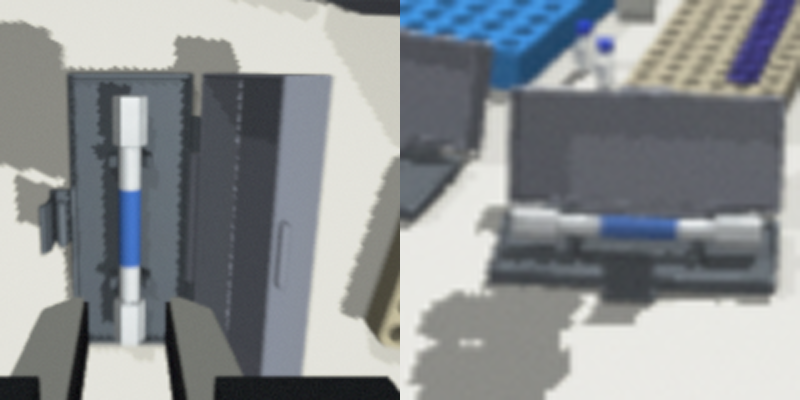

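The column lies on both rests, centred: its ends in the wrist crop at (131,96) and (131,340) match the projected rest pose. Next I go behind the cover with closed fingers turned 90° and tip it forward.

```bash
python3 -m crank '[{"rotation":[0,0,7],"travel":[10,20,-10],"jaw":0},{"rotation":[0,0,14],"travel":[20,40,-10],"jaw":0},{"rotation":[0,0,21],"travel":[30,60,-10],"jaw":0},{"rotation":[0,0,28],"travel":[30,80,-10],"jaw":0},{"rotation":[0,0,35],"travel":[30,97,-10],"jaw":0}]'; python3 -c "
from h import *
plan([670,134,130],25+90)"
```

```text
time: 11.7
position: [669.8, 132.0, 141.5]
ee_rot: [-2.408, -2.01, -0.004]
wrist_force: [-0.6, 0.4, 0.1]
finger_gap: 0.8
travel [ 2.  -0.2 11.5] rot [-0.2 -0.2 54.7] pos [669.8 132.  141.5] j6 0.3 t 11.7
```

```bash
python3 -m crank '[{"rotation":[0,0,7],"travel":[2,0,5],"jaw":0},{"rotation":[0,0,14],"travel":[2,0,10],"jaw":0},{"rotation":[0,0,21],"travel":[2,0,10],"jaw":0},{"rotation":[0,0,28],"travel":[2,0,10],"jaw":0},{"rotation":[0,0,35],"travel":[2,0,10],"jaw":0}]';python3 -m crank '[{"rotation":[0,0,7],"travel":[0,0,0],"jaw":0},{"rotation":[0,0,14],"travel":[0,0,0],"jaw":0},{"rotation":[0,0,20],"travel":[0,0,0],"jaw":0},{"rotation":[0,0,20],"travel":[0,0,0],"jaw":0}]'; python3 -c "
from h import *
plan([670,134,80],25+90)
plan([670,134,33],25+90)"
```

```text
time: 12.12
position: [669.9, 134.1, 131.0]
ee_rot: [-2.904, -1.184, -0.0]
wrist_force: [-0.2, -0.3, -0.5]
finger_gap: 0.8
time: 12.45
position: [669.8, 134.0, 130.8]
ee_rot: [-3.067, -0.654, 0.002]
wrist_force: [0.9, 0.5, -0.6]
finger_gap: 0.6
travel [ 0.2  0.3 50.8] rot [-0.3 -0.  -0.9] pos [669.8 134.  130.8] j6 1.27 t 12.45
travel [ 0.2  0.6 97.8] rot [-0.3 -0.  -0.9] pos [669.8 134.  130.8] j6 1.27 t 12.45
```

```bash
python3 -m crank '[{"rotation":[0,0,0],"travel":[0,0,15],"jaw":0},{"rotation":[0,0,0],"travel":[0,0,30],"jaw":0},{"rotation":[0,0,0],"travel":[0,0,45],"jaw":0},{"rotation":[0,0,0],"travel":[0,0,60],"jaw":0},{"rotation":[0,0,0],"travel":[0,0,70],"jaw":0}]'; python3 - <<'E'
from h import *
plan([670,134,33],25+90)
t=np.radians(25);n=np.array([np.cos(t),np.sin(t)]); y=np.array([-n[1],n[0]]); O=np.array([587.5,62.8])
plan([*(O+48*n+30*y),33],115)
p=vision.grab_frame("wrist");q=vision.grab_frame("scene")
a=cv2.resize(p['frame'][:,64:448,::-1],(400,400)); b=cv2.resize(q['frame'][130:210,190:270,::-1],(400,400),interpolation=cv2.INTER_CUBIC)
cv2.imwrite('pics/11.png',np.hstack([a,b]))
E
```

```text
time: 12.87
position: [668.0, 134.1, 57.4]
ee_rot: [-3.066, -0.656, 0.007]
wrist_force: [0.6, 0.1, -0.4]
finger_gap: 0.4
travel [ 1.8  1.1 24.4] rot [-0.4  0.2 -0.9] pos [668.  134.1  57.4] j6 1.27 t 12.8667
travel [-55.    1.6  24.6] rot [-0.4  0.2 -0.9] pos [668.  134.1  57.4] j6 1.27 t 12.8667
```

View pics/11.png

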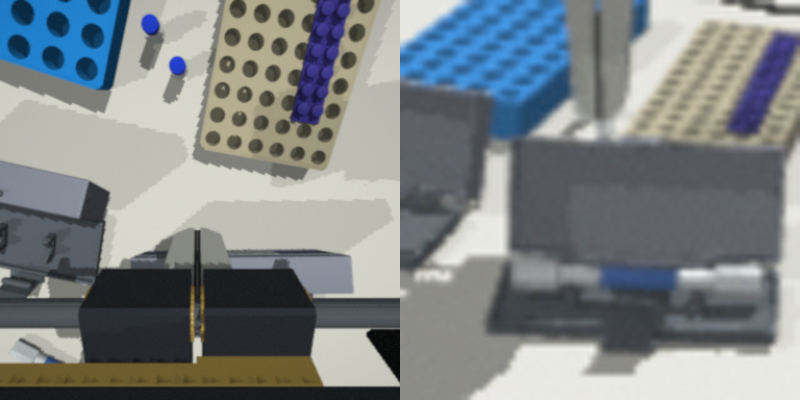

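The fingers hover just behind the cover's free edge: the tips are at (605,135) in the scene crop, with the edge at about row 138. The racks are clear. Lowering behind it, then pushing.

```bash
python3 -m crank '[{"rotation":[0,0,0],"travel":[2,1,8],"jaw":0},{"rotation":[0,0,0],"travel":[2,1,16],"jaw":0},{"rotation":[0,0,0],"travel":[2,1,24],"jaw":0},{"rotation":[0,0,0],"travel":[2,1,24],"jaw":0}]'; python3 -m crank '[{"rotation":[0,0,0],"travel":[-6,0,0],"jaw":0},{"rotation":[0,0,0],"travel":[-12,0,0],"jaw":0},{"rotation":[0,0,0],"travel":[-18,0,0],"jaw":0},{"rotation":[0,0,0],"travel":[-24,0,0],"jaw":0},{"rotation":[0,0,0],"travel":[-30,0,0],"jaw":0}]';python3 - <<'E'
from h import *
t=np.radians(25);n=np.array([np.cos(t),np.sin(t)]); y=np.array([-n[1],n[0]]); O=np.array([587.5,62.8])
plan([*(O+48*n+30*y),33],115)
q=vision.grab_frame("scene")
for d in vision.recognise(q,"cover_long")[:2]: print(d)
E
```

```text
time: 13.3
position: [668.0, 133.9, 30.5]
ee_rot: [-3.066, -0.655, 0.015]
wrist_force: [0.0, -0.6, 0.3]
finger_gap: 0.5
time: 13.72
position: [640.3, 121.3, 31.5]
ee_rot: [-3.066, -0.655, 0.014]
wrist_force: [1.1, -0.3, 1.0]
finger_gap: 0.5
travel [-24.6   1.1  -1.3] rot [-0.4  0.4 -0.9] pos [640.3 121.3  31.5] j6 1.25 t 13.7167
{'bbox': [209.0, 154.0, 266.8, 186.3], 'p': 0.68}
```

```bash
python3 -m crank '[{"rotation":[0,0,0],"travel":[-6,1,0],"jaw":0},{"rotation":[0,0,0],"travel":[-12,1,-1],"jaw":0},{"rotation":[0,0,0],"travel":[-18,1,-1],"jaw":0},{"rotation":[0,0,0],"travel":[-25,1,-2],"jaw":0},{"rotation":[0,0,0],"travel":[-25,1,-2],"jaw":0}]';python3 - <<'E'
from h import *
q=vision.grab_frame("scene")
for d in vision.recognise(q,"cover_long")[:2]: print(d)
p=vision.grab_frame("wrist"); print([(d['p'],d['bbox']) for d in vision.recognise(p,"cover_long")[:2]])
E
```

```text
time: 14.23
position: [616.1, 109.3, 33.4]
ee_rot: [-3.067, -0.654, 0.017]
wrist_force: [-0.9, -1.3, 0.3]
finger_gap: 0.4
{'bbox': [206.3, 160.8, 264.5, 184.7], 'p': 0.72}
[(0.78, [186.8, 216.1, 418.8, 287.5])]
```

```bash
python3 -m crank '[{"rotation":[0,0,0],"travel":[-6,0,-4],"jaw":0},{"rotation":[0,0,0],"travel":[-12,0,-8],"jaw":0},{"rotation":[0,0,0],"travel":[-18,0,-10],"jaw":0},{"rotation":[0,0,0],"travel":[-24,0,-10],"jaw":0},{"rotation":[0,0,0],"travel":[-24,0,-10],"jaw":0}]';python3 -m crank '[{"rotation":[0,0,0],"travel":[0,0,-15],"jaw":0},{"rotation":[0,0,0],"travel":[0,0,-30],"jaw":0},{"rotation":[0,0,0],"travel":[0,0,-60],"jaw":0},{"rotation":[0,0,0],"travel":[0,0,-60],"jaw":0},{"rotation":[0,0,0],"travel":[0,0,-60],"jaw":0}]';python3 - <<'E'
from h import *
for i in range(3):
  q=vision.grab_frame("scene"); print([(round(d['p'],2),d['bbox']) for d in vision.recognise(q,"cover_long")[:2]])
t=np.radians(25);n=np.array([np.cos(t),np.sin(t)]); O=np.array([587.5,62.8])
for x in (34+64*0+23,-30): print([proj(q,np.r_[O+x*n+s*76*np.array([-n[1],n[0]]),36]).round() for s in(1,-1)])
cv2.imwrite('pics/12.png',cv2.resize(q['frame'][140:220,190:270,::-1],(600,600),interpolation=cv2.INTER_CUBIC))
plan([*(O-25*n),60],115)
E
```

```text
time: 14.85
position: [593.8, 99.6, 43.0]
ee_rot: [-3.066, -0.654, 0.019]
wrist_force: [-0.3, 0.3, -0.1]
finger_gap: 0.4
time: 15.27
position: [596.4, 99.5, 105.5]
ee_rot: [-3.067, -0.654, 0.011]
wrist_force: [0.2, 0.4, 0.2]
finger_gap: 0.6
[(0.61, [206.0, 169.7, 266.5, 194.3])]
[(0.8, [207.5, 170.2, 269.1, 193.2])]
[(0.9, [205.9, 169.3, 266.5, 190.1])]
[array([212., 169.]), array([267., 171.])]
[array([206., 184.]), array([266., 187.])]
travel [-44.9  31.6  41.8] rot [-0.5  0.7 -0.9] pos [593.6  99.3 101.5] j6 1.23 t 15.5667
```

The cover detector now gives a box of 206-267 × 169-192, which fits the near-shut cover. Now over the front edge to press.

```bash
python3 -m crank '[{"rotation":[0,0,0],"travel":[-15,10,10],"jaw":0},{"rotation":[0,0,0],"travel":[-30,20,20],"jaw":0},{"rotation":[0,0,0],"travel":[-45,32,32],"jaw":0},{"rotation":[0,0,0],"travel":[-45,32,46],"jaw":0},{"rotation":[0,0,0],"travel":[-45,32,46],"jaw":0}]';python3 -c "
from h import *
plan([564.8,52.2,44],115)"
```

```text
time: 15.98
position: [561.7, 51.0, 52.0]
ee_rot: [-3.065, -0.652, 0.032]
wrist_force: [-0.5, 0.0, -0.8]
finger_gap: 0.8
travel [3.4 0.3 7.9] rot [-0.7  1.  -1. ] pos [561.7  51.   52. ] j6 1.15 t 15.9833
```

```bash
python3 -m crank '[{"rotation":[-0.7,1,-1],"travel":[3.4,0,3],"jaw":0},{"rotation":[-0.7,1,-1],"travel":[3.4,0,6],"jaw":0},{"rotation":[-0.7,1,-1],"travel":[3.4,0,8],"jaw":0},{"rotation":[-0.7,1,-1],"travel":[3.4,0,8],"jaw":0}]'; for i in 1 2 3; do python3 -m crank '[{"rotation":[0,0,0],"travel":[0,0,1],"jaw":0},{"rotation":[0,0,0],"travel":[0,0,2.5],"jaw":0},{"rotation":[0,0,0],"travel":[0,0,2.5],"jaw":0}]'|grep -E "pos|force"; done
```

```text
time: 16.32
position: [564.5, 52.8, 43.8]
ee_rot: [3.067, 0.68, -0.002]
wrist_force: [-0.1, 0.1, -0.4]
finger_gap: 0.2
position: [564.7, 52.9, 41.3]
wrist_force: [-1.1, -0.1, 0.2]
position: [564.5, 52.9, 38.6]
wrist_force: [-0.4, 0.2, -0.1]
position: [564.3, 52.9, 35.7]
wrist_force: [-0.5, -0.6, 0.4]
```

```bash
for i in 1 2 3 4; do python3 -m crank '[{"rotation":[0,0,0],"travel":[0,0,1],"jaw":0},{"rotation":[0,0,0],"travel":[0,0,2],"jaw":0},{"rotation":[0,0,0],"travel":[0,0,2],"jaw":0}]'|grep -E "pos|force"; done
```

```text
position: [564.1, 52.9, 33.4]
wrist_force: [-1.1, 0.7, 0.5]
position: [564.2, 52.8, 31.8]
wrist_force: [-2.1, 0.1, 4.5]
position: [564.2, 52.7, 31.2]
wrist_force: [-8.2, -0.5, 14.0]
position: [564.2, 52.7, 31.1]
wrist_force: [-9.7, -1.0, 17.3]
```

```bash
python3 -m crank '[{"rotation":[0,0,0],"travel":[0,0,-15],"jaw":0},{"rotation":[0,0,0],"travel":[0,0,-40],"jaw":0},{"rotation":[0,0,0],"travel":[-40,0,-80],"jaw":0},{"rotation":[0,0,0],"travel":[-80,0,-90],"jaw":0},{"rotation":[0,0,0],"travel":[-80,0,-90],"jaw":0}]'; python3 - <<'E'
from h import *
p=vision.grab_frame("wrist");q=vision.grab_frame("scene")
np.savez('pw.npz',frame=p['frame'],mtx=p['mtx'],origin=p['origin'],attitude=p['attitude']);np.savez('pt.npz',frame=q['frame'],mtx=q['mtx'],origin=q['origin'],attitude=q['attitude'])
t=np.radians(25);n=np.array([np.cos(t),np.sin(t)]); y=np.array([-n[1],n[0]]); O=np.array([587.5,62.8])
l,tp=200,155
def pt(P,th,x,yy,z): # cover point in shut case coords rotated by th
    dx,dz=x-34,z-10; X=34+dx*np.cos(th)+dz*np.sin(th); Z=10-dx*np.sin(th)+dz*np.cos(th)
    return proj(P,np.r_[O+X*n+yy*y,Z])
b=cv2.resize(q['frame'][tp:tp+48,l:l+76,::-1],None,fx=8,fy=8,interpolation=cv2.INTER_CUBIC)
for th,c in((0,(0,255,0)),(.12,(0,0,255))):
    print(th,[(pt(q,th,x,s*76,36)-[l,tp]).round(1)*8 for x in(34,-30) for s in(1,-1)],'wrist',[pt(p,th,x,s*76,36).round() for x in(34,-30) for s in(1,-1)])
m=[(round(d['p'],2),np.round(d['bbox'])) for d in vision.recognise(p,"cover_long")[:2]]; print('w',m)
m=[(round(d['p'],2),np.round(d['bbox'])) for d in vision.recognise(q,"cover_long")[:2]]; print('s',m)
a=cv2.resize(p['frame'][:,:,::-1],(608,456))[:200]
cv2.imwrite('pics/13.png',np.vstack([b,a])); print(b.shape)
E
```

```text
time: 18.48
position: [490.7, 17.8, 124.0]
ee_rot: [3.065, 0.681, -0.002]
wrist_force: [-0.1, -0.8, -0.4]
finger_gap: 0.4
0 [array([ 83.2, 140. ]), array([531.2, 158.4]), array([ 50.4, 235.2]), array([524. , 254.4])] wrist [array([164.,  26.]), array([343.,  26.]), array([171., 105.]), array([336., 105.])]
0.12 [array([ 84.8, 136. ]), array([531.2, 154.4]), array([ 51.2, 208.8]), array([525.6, 228.8])] wrist [array([164.,  22.]), array([343.,  22.]), array([168., 101.]), array([339., 101.])]
w [(0.56, array([166.,  26., 339., 109.]))]
s [(0.62, array([204., 175., 266., 202.]))]
(384, 608, 3)
```

```bash
python3 - <<'E'
from h import *
q=dict(np.load('pt.npz'))['frame'].mean(2)
b=cv2.resize(cv2.imread('pics/12.png'),(80,80),interpolation=cv2.INTER_AREA).mean(2)
print('rows 164..206'); 
for u in(212,218,236,256,262):
    print(u,'now',*q[164:207,u-1:u+2].mean(1).astype(int)); print(u,'pre',*b[24:67,u-191:u-188].mean(1).astype(int))
p=dict(np.load('pw.npz'))['frame'].mean(2)
print('wrist col profiles rows 10..125')
for u in(190,254,310): print(u,*p[10:126,u-1:u+2].mean(1).astype(int))
for v in (60,90,100): print('row',v,'L',*p[v,158:180].astype(int),'R',*p[v,328:350].astype(int))
E
```

```text
rows 164..206
212 now 214 214 215 215 214 214 215 216 223 182 144 147 150 150 150 147 134 143 119 96 90 90 89 88 90 89 91 70 62 62 68 67 81 128 137 139 138 152 222 230 231 231 231
212 pre 214 214 215 215 214 214 215 218 220 177 144 146 149 149 150 145 111 94 100 94 91 88 89 89 90 90 90 71 62 63 67 67 83 125 138 139 137 138 138 137 138 139 143
218 now 214 215 214 215 215 216 226 230 227 187 148 148 149 150 150 149 149 148 131 100 91 89 90 90 89 89 88 68 57 57 70 67 75 114 134 137 138 152 222 231 231 231 231
218 pre 214 214 215 215 214 217 226 231 226 189 150 147 149 149 149 144 114 93 93 91 90 89 90 89 89 90 87 68 58 59 70 66 76 111 133 138 138 156 218 232 224 172 159
236 now 127 124 135 152 221 230 230 230 230 227 176 161 233 241 241 241 219 168 148 112 93 89 89 89 88 92 77 63 63 65 67 67 65 66 65 70 91 129 142 164 178 225 231
236 pre 108 115 132 155 217 230 230 230 231 224 176 165 229 242 242 240 217 172 146 112 93 90 89 90 90 90 77 64 63 65 66 66 66 66 66 70 92 126 142 163 169 168 168
256 now 105 105 104 109 127 137 152 221 230 229 217 168 141 147 149 150 149 148 139 146 109 91 90 
[... 1836 characters left out ...]
31 129 128 121 121 128 131 133 130 132 131 132 130 126 110 82 55 58 82 104 110 111 112 111 112 111 110 110 112 111 111 111 112 112 111 112
row 60 L 184 184 186 185 185 183 165 135 121 120 122 121 121 122 122 123 123 123 122 122 121 123 R 135 136 137 136 134 136 137 137 137 135 133 144 161 164 164 163 164 165 163 163 163 165
row 90 L 187 186 185 185 186 187 187 185 160 129 123 124 123 123 121 121 124 122 121 122 123 123 R 129 128 130 128 130 129 130 130 127 132 154 163 165 165 167 166 166 166 167 166 166 167
row 100 L 188 187 189 187 187 187 187 184 166 133 123 121 124 123 123 125 123 123 123 124 124 125 R 132 132 132 131 132 132 132 132 131 156 179 179 179 180 178 176 175 180 186 186 188 187
```

I've used all my picture views, so I'm comparing pixel profiles instead. The cover's front edge is at row 182-184 (predicted 182-183 if ajar, 185-186 if shut), so it is still ajar. I'll press again and read the torque to tell a tip contact from a body contact.

```bash
python3 -c "
from h import *
plan([564.8,52.2,44],115)"; python3 -m crank '[{"rotation":[0,0,0],"travel":[40,0,20],"jaw":0},{"rotation":[0,0,0],"travel":[81,-1,40],"jaw":0},{"rotation":[0,0,0],"travel":[81,-1,70],"jaw":0},{"rotation":[0,0,0],"travel":[81,-1,86],"jaw":0},{"rotation":[0,0,0],"travel":[81,-1,86],"jaw":0}]'; for i in 1 2; do python3 -m crank '[{"rotation":[0,0,0],"travel":[0,0,2],"jaw":0},{"rotation":[0,0,0],"travel":[0,0,3],"jaw":0},{"rotation":[0,0,0],"travel":[0,0,3],"jaw":0}]'|grep -E "pos|force"; done;  python3 -c "
from h import *
plan([564.8,52.2,32],115); print(ctrl.read_state()['torque'])"
```

```text
travel [79.7  0.5 77.4] rot [-0.   0.1 -0. ] pos [492.5  19.  121.5] j6 1.07 t 18.6833
time: 19.1
position: [562.7, 54.9, 29.5]
ee_rot: [-3.065, -0.681, 0.015]
wrist_force: [-0.2, 0.1, -0.3]
finger_gap: 0.6
position: [562.7, 55.1, 26.4]
wrist_force: [0.4, -0.2, -0.1]
position: [563.5, 55.0, 24.6]
wrist_force: [0.1, 0.6, 1.8]
travel [-0.1  3.1 -7.5] rot [-0.2  0.4  0.1] pos [563.5  55.   24.6] j6 1.14 t 19.6
[ 0.03916388  0.04214285 -0.00319002]
```

There was no contact until TCP z ≈ 25, about 7 mm lower than before, which suggests the cover snapped down on this stroke. A short press to confirm, then I retreat and check.

```bash
for i in 1 2; do python3 -m crank '[{"rotation":[0,0,0],"travel":[0,0,1],"jaw":0},{"rotation":[0,0,0],"travel":[0,0,2],"jaw":0},{"rotation":[0,0,0],"travel":[0,0,2],"jaw":0}]'|grep -E "pos|force"; done; python3 -m crank '[{"rotation":[0,0,0],"travel":[0,0,-15],"jaw":0},{"rotation":[0,0,0],"travel":[0,0,-40],"jaw":0},{"rotation":[0,0,0],"travel":[-40,0,-80],"jaw":0},{"rotation":[0,0,0],"travel":[-80,0,-97],"jaw":0},{"rotation":[0,0,0],"travel":[-80,0,-97],"jaw":0}]'; python3 -m crank '[{"rotation":[0,0,0],"travel":[-40,0,-20],"jaw":0},{"rotation":[0,0,0],"travel":[-40,0,-20],"jaw":0},{"rotation":[0,0,0],"travel":[-40,0,-20],"jaw":0}]'; python3 - <<'E'
from h import *
q0=dict(np.load('pt.npz'))['frame'].mean(2)
P=vision.grab_frame("scene");q=P['frame'].mean(2)
for u in(218,256,262):
    print(u,'old',*q0[170:207,u-1:u+2].mean(1).astype(int)); print(u,'now',*q[170:207,u-1:u+2].mean(1).astype(int))
print([(round(d['p'],2),np.round(d['bbox'])) for d in vision.recognise(P,"cover_long")[:2]])
T=vision.grab_frame("top")
for n in("cover_short","column_short_mid","spanner","dark_vial","column_long_mid","cover_long"):
    print(n,[[(round(d['p'],2),np.round(d['bbox'])) for d in vision.recognise(X,n)[:2]] for X in(P,T)])
print(ctrl.read_state()['position'],ctrl.read_state()['wrist_force'])
E
```

```text
position: [563.8, 55.0, 24.3]
wrist_force: [-6.5, 0.2, 13.2]
position: [564.3, 54.9, 24.3]
wrist_force: [-7.8, 0.4, 15.3]
time: 20.52
position: [491.7, 20.0, 124.7]
ee_rot: [3.066, 0.681, -0.006]
wrist_force: [-1.1, -0.5, -0.0]
finger_gap: 0.4
time: 20.77
position: [455.8, 2.3, 146.9]
ee_rot: [3.065, 0.679, 0.001]
wrist_force: [0.3, -0.3, -0.2]
finger_gap: 0.1
218 old 226 230 227 187 148 148 149 150 150 149 149 148 131 100 91 89 90 90 89 89 88 68 57 57 70 67 75 114 134 137 138 152 222 231 231 231 231
218 now 227 229 229 220 169 148 149 148 150 149 149 149 149 142 149 147 105 88 86 87 87 85 87 91 79 69 74 113 134 138 137 152 222 230 231 231 231
256 old 152 221 230 229 217 168 141 147 149 150 149 148 139 146 109 91 90 89 89 89 89 90 87 66 57 58 62 67 82 128 137 138 138 153 222 230 231
256 now 151 221 230 230 228 197 158 140 148 150 150 150 150 150 149 143 146 123 94 88 87 88 86 86 84 78 69 69 82 128 137 137 144 179 224 230 231
262 old 198 226 230 230 227 175 138 146 149 150 150 147 137 145 125 98 89 89 89 89 89 90 88 65 59 60 69 67 79 132 146 169 199 227 231 231 231
262 now 198 226 230 230 229 210 165 148 149 150 149 149 150 150 148 136 146 139 101 87 87 87 86 86 85 80 73 67 77 130 144 168 198 223 230 231 231
[(0.72, array([207., 170., 267., 197.]))]
cover_short [[(0.58, array([165., 145., 206., 167.]))], [(0.89, array([ 97., 130., 158., 165.])), (0.35, array([319., 183., 331., 199.]))]]
column_short_mid [[(0.68, array([148., 194., 182., 214.])), (0.23, array([305., 206., 314., 229.]))], [(0.76, array([142., 223., 170., 235.]))]]
spanner [[(0.66, array([330., 257., 379., 288.]))], [(0.6, array([368., 210., 399., 259.]))]]
dark_vial [[(0.56, array([303., 205., 316., 230.]))], []]
column_long_mid [[], []]
cover_long [[(0.72, array([207., 170., 267., 197.]))], []]
[455.55762955   3.12559682 144.85413945] [-0.1723896  -0.38015668  0.4233223 ]
```

The front edge moved down about 3-4 px and the dark gap under the rim is gone, so the cover is shut and stays shut with the arm withdrawn. The other things are where they were. Handing in.

```bash
python3 -c "
from bench import ticket
print(ticket.sign_off())"
```

```text
the job is handed in; nothing more can be done
None
```

The long column is on the two V rests of the longer case, and the cover is pressed shut with the catch holding it. I handed the job in at about 21 s on the robot's clock, with the arm withdrawn and touching nothing.

**Checks that passed**
- **Column:** the wrist picture taken after release matched the predicted rest pose.
- **Cover:** on the last press the fingertips met it about 7 mm lower than before, and it took 15 N without moving. After I backed off, its front edge sat 3–4 px lower in the scene image, where a shut cover should be. The dark gap under the rim had gone.
- **Other things:** the detectors found the short column, the short case's open cover and the spanner where they were, to within a few pixels. The vial is unmoved in the scene view.

**What failed or disagreed**
- **Fingertip height:** the tips stood roughly 10–15 mm higher than the reported tool position implied. The first grasp closed above the column without moving it, and I then worked by contact force.
- **First press:** about 17 N did not close the cover, and the images showed it still ajar. A second, faster stroke snapped it shut.
- **Last look:** my 12 picture views were used up by then, so the final cover check rests on pixel profiles and contact force, not on a picture I viewed.
- **Missed detection:** the vial was not reported under its own name in the final top view. A weak detection under another name lay where it had been.

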